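# Gauge the nip of a pinch-roller feed unit

## Task

Find the gap of the roller unit with the T-shaped gauge leaves: start with the thinnest and work up until you reach the first leaf that the rollers nip, gently and without forcing in one that is far too thick. Leave that leaf standing in the nip, pushed down until its cross-bar rests on both side plates, with the other leaves hanging in the rack.

Things in the scene. Friction and masses are not known exactly. Their poses are not given: they have to be found in the camera images.
- feed_unit: Pinch-roller feed unit, base 100 (x) x 150 mm (y = -93 to +57), fixed to the bench. Origin under the base at bench height; z up. Two rollers lie along x, axes 58 mm high, each with two black rubber tyres, 28 mm across, at x = -20 to -6 and 6 to 20 mm; they do not turn. The +y roller is rigid, its tyre face at y = 0; the -y pressure roller is sprung. Highest part: the side plates, 82 mm.
- nip (a point): On the feed unit (its axes), 82 mm above the unit's origin, level with the top edges of the two upright side plates (at x = -35 to -27 and 27 to 35 mm) on which a cross-bar rests when its leaf is fully down. A leaf goes in from above, thickness along y, one face against the rigid roller: its origin at x = 0, y = minus half its thickness, z = 0 here; its tip is then 24 mm below the roller axes.
- spring_housing: Grey block at the unit's -y end (pose equal to feed_unit) that carries the pressure roller, springs and stop. The roller rests on the stop, its tyre face between y = -5.5 and -13 mm: the gap, not told, constant during the job. A thicker leaf pushes the roller back to -y: 4 N to lift it off the stop, 2.5 N more per mm. A thinner leaf is free; a nipped one drags (friction about 0.6 a side).
- gauge_rack: Rack: wooden base and end posts, two aluminium rails, 90 (x) x 206 (y) x 75 mm, fixed to the bench. Origin underneath its middle; z up. The rails run along y at x = -30 and +30 mm.
- rails (a point): Middle of the rack (its axes) at the height of the rail tops, 70 mm up. The leaves hang across the rails by their cross-bars in four notches 20 mm wide (y), 5 mm deep, at y = -69, -23, 23 and 69 mm; a hanging leaf's origin is at x = 0, z = 0 here and its axes are the rack's. Any notch takes any leaf; the order varies.
- leaf_8: Thinnest T-shaped steel gauge leaf, one plate 8 mm thick (y). Cross-bar 74 mm long (x), 10 mm high; on it a grip tab 34 mm wide (x), its top 45 mm above the cross-bar's underside; below it a blade 34 mm wide, 48 mm long, tip rounded. Origin: middle of the cross-bar's underside; z up. 110 to 230 g. Grip the tab across its thickness, 30 mm above the origin.
- leaf_11: Second thinnest gauge leaf: same T shape, origin and axes as leaf_8, but 11 mm thick (y). 140 to 270 g.
- leaf_14: Third gauge leaf: same T shape, origin and axes as leaf_8, but 14 mm thick (y). 170 to 320 g.
- leaf_17: Thickest gauge leaf: same T shape, origin and axes as leaf_8, but 17 mm thick (y). 190 to 370 g.
- relay_board: Bystander: small green circuit board with relays, 50 x 70 x 17 mm, on the bench left of the rack, near the front edge. Leave alone.
- driver_black: Bystander: screwdriver with black handle, 154 mm long, 18 mm thick, on the bench left of the rack and the unit. Leave alone.
- transformer: Bystander: small black transformer, 36 x 36 x 26 mm, on the bench left of the unit. Leave alone.
- bit_case: Bystander: flat dark bit case, 107 x 57 x 25 mm, on the bench behind the unit. Leave alone.
Not all that is in view belongs to the job. What is shaped like the leaf_11 but black or pink is not meant.

How it is judged (in metres and radians):
On the way:
1. the thinnest leaf (8 mm) has been let down into the nip, its tip at least 6 mm below the roller axes (z of leaf_8 in the frame of feed_unit between 0.078 and 0.1 m and x of leaf_8 in the frame of feed_unit between -0.014 and 0.014 m and y of leaf_8 in the frame of feed_unit between -0.022 and 0.004 m), for 0.2 s.
At the end, for the whole second after the job is handed in: One leaf stands upright in the nip, cross-bar on the side plates (within 4 mm, 14 mm sideways), squeezed by the pressure roller with 1.5 to 13 N (a size too thin is not squeezed, a size too thick harder); the other three hang upright in the rack on its rails; all released and at rest ((((z of leaf_8 in the frame of feed_unit between 0.078 and 0.086 m and x of leaf_8 in the frame of feed_unit between -0.014 and 0.014 m and y of leaf_8 in the frame of feed_unit between -0.022 and 0.004 m and angle between leaf_8's own z axis and vertical below 0.12 rad and contact force between leaf_8 and spring_housing between 1.5 and 13 N) and (z of leaf_11 in the frame of gauge_rack between 0.067 and 0.074 m and x of leaf_11 in the frame of gauge_rack between -0.016 and 0.016 m and y of leaf_11 in the frame of gauge_rack between -0.088 and 0.088 m and angle between leaf_11's own z axis and vertical below 0.15 rad) and (z of leaf_14 in the frame of gauge_rack between 0.067 and 0.074 m and x of leaf_14 in the frame of gauge_rack between -0.016 and 0.016 m and y of leaf_14 in the frame of gauge_rack between -0.088 and 0.088 m and angle between leaf_14's own z axis and vertical below 0.15 rad) and (z of leaf_17 in the frame of gauge_rack between 0.067 and 0.074 m and x of leaf_17 in the frame of gauge_rack between -0.016 and 0.016 m and y of leaf_17 in the frame of gauge_rack between -0.088 and 0.088 m and angle between leaf_17's own z axis and vertical below 0.15 rad)) or ((z of leaf_11 in the frame of feed_unit between 0.078 and 0.086 m and x of leaf_11 in the frame of feed_unit between -0.014 and 0.014 m and y of leaf_11 in the frame of feed_unit between -0.022 and 0.004 m and angle between leaf_11's own z axis and vertical below 0.12 rad and contact force between leaf_11 and spring_housing between 1.5 and 13 N) and (z of leaf_8 in the frame of gauge_rack between 0.067 and 0.074 m and x of leaf_8 in the frame of gauge_rack between -0.016 and 0.016 m and y of leaf_8 in the frame of gauge_rack between -0.088 and 0.088 m and angle between leaf_8's own z axis and vertical below 0.15 rad) and (z of leaf_14 in the frame of gauge_rack between 0.067 and 0.074 m and x of leaf_14 in the frame of gauge_rack between -0.016 and 0.016 m and y of leaf_14 in the frame of gauge_rack between -0.088 and 0.088 m and angle between leaf_14's own z axis and vertical below 0.15 rad) and (z of leaf_17 in the frame of gauge_rack between 0.067 and 0.074 m and x of leaf_17 in the frame of gauge_rack between -0.016 and 0.016 m and y of leaf_17 in the frame of gauge_rack between -0.088 and 0.088 m and angle between leaf_17's own z axis and vertical below 0.15 rad)) or ((z of leaf_14 in the frame of feed_unit between 0.078 and 0.086 m and x of leaf_14 in the frame of feed_unit between -0.014 and 0.014 m and y of leaf_14 in the frame of feed_unit between -0.022 and 0.004 m and angle between leaf_14's own z axis and vertical below 0.12 rad and contact force between leaf_14 and spring_housing between 1.5 and 13 N) and (z of leaf_8 in the frame of gauge_rack between 0.067 and 0.074 m and x of leaf_8 in the frame of gauge_rack between -0.016 and 0.016 m and y of leaf_8 in the frame of gauge_rack between -0.088 and 0.088 m and angle between leaf_8's own z axis and vertical below 0.15 rad) and (z of leaf_11 in the frame of gauge_rack between 0.067 and 0.074 m and x of leaf_11 in the frame of gauge_rack between -0.016 and 0.016 m and y of leaf_11 in the frame of gauge_rack between -0.088 and 0.088 m and angle between leaf_11's own z axis and vertical below 0.15 rad) and (z of leaf_17 in the frame of gauge_rack between 0.067 and 0.074 m and x of leaf_17 in the frame of gauge_rack between -0.016 and 0.016 m and y of leaf_17 in the frame of gauge_rack between -0.088 and 0.088 m and angle between leaf_17's own z axis and vertical below 0.15 rad))) and linear speed of each of leaf_8, leaf_11, leaf_14, leaf_17 below 0.02 m/s); the robot touches nothing.
It fails at once if a leaf presses on the pressure roller with more than 20 N (a leaf far too thick forced in) (contact force between any of leaf_8, leaf_11, leaf_14, leaf_17 and spring_housing above 20 N).
It fails at once if a bystander (circuit board, screwdriver, transformer, bit case) is moved by more than 20 mm (distance of any of relay_board, driver_black, transformer, bit_case from where it was at the start of the episode above 0.02 m).
It also fails if it takes over 72 s, if anything falls off the work surface, if the arm or the gripper's body presses on something with over 40 N, if the wrist force passes 120 N, or if a joint passes its speed limit or range.

## Robot

A 6-joint arm with a two-finger parallel gripper is mounted at the origin on a cart in front of the work surface, level with it; the furniture and walls round the work are solid. World frame = base frame: x ahead of the robot, y to its left, z up, the work surface at z = 0. Lengths are in mm, angles in rad, forces in N, time in s.
With the tool pointing down it reaches from about 400 to 925 mm from the base axis. Payload 12.5 kg.
Tool frame: the origin (TCP) lies midway between the tips of the shut fingers; the grasp point (between the pads) lies 19 mm behind it; z points along the fingers, y is the line along which they close (so a half turn about z gives the same grasp; the last joint's range is limited). The gripper opens to 95 mm and grips with 3 to 60 N. Pads are 20 mm wide; open, the fingers measure 119 mm over their backs; the gripper's body (75 mm by 180 mm) begins 59 mm behind the grasp point.
Start: joints at [1.11, 0.491, 1.559, -0, 1.092, -0.106], TCP at [217.111, 586.097, 214.661] pointing down, gripper open.
Joint ranges: [-3.1, 3.1], [-0.84, 2.19], [0.05, 2.79], [-1.13, 4.28], [0.06, 2.93], [-2.69, 2.69]. Speed limits (rad/s): [2.22, 2.22, 2.79, 3.14, 3.14, 3.14].

## Interface

Orientations are given as [roll, pitch, yaw] about the fixed x, y, z axes, in that order (R = Rz(yaw) Ry(pitch) Rx(roll)).
In Python, from cell import state, viewer, env, models gives the robot as it stands. The module is installed in compiled form; this text tells all that it offers.
- The arm moves only by the tool arm_command, never from a script. Its argument "rows" is a list of rows, each a list of 2 entries, a list of its own where there are three numbers: the shift along the tool's x, y, z normalised to -1 to 1, where 1 is 0.25 m, then the turn about the tool's z normalised to -1 to 1, where 1 is pi rad. A call has exactly 5 rows; each row shifts and turns the commanded pose from where the row before left it, along the tool's axes as they then stand; what a row does not reach is not made up. A row lasts 1/10 s, in which the tool goes at most 50 mm and 8.59 degrees, less where a joint would pass 70% of its speed; a pose out of reach is approached as far as the arm can. A call with a number of a shift or a turn outside -1 to 1 is refused whole. A call with a gripper value outside its range is refused whole. "claw" is the opening, from 0 (shut) to 1 (fully open), set as the call begins (left out, the last holds). The fingers move at their own pace and stop on an object; the grip force is fixed at half the most. Time passes only in rows, so rows that do not move let the fingers close, or fill a call up. It gives the time, the measured TCP pose, the force, the opening and the grip force at its end, in the units of the state.
- state(): the state, without advancing time (a new reading comes with each control period).
- viewer.read_camera(name): name is "scene" or "top"; returns (picture, depth): 400x640x3 uint8, red, green, blue; 400x640 float32, mm along the optical axis (not along the pixel's ray), 0 where there is no reading.
- viewer.get_calibration(name): a dict with "camera_matrix" (3x3 intrinsics, pixels), "world_to_cam" (4x4, takes a point from world to camera coordinates). Camera axes: x right, y up, looking along -z (the intrinsics and any distortion apply to the point x, -y, -z); pixel columns grow to the right and rows downward; lengths in mm; the calibration is good to about 2 mm. A picture is of the moment at which its call begins. get_calibration takes no time and is no camera call.
- env.job_done(): hands the job in; it is judged then, once.
Trained networks look in the newest picture that a camera, given by its name, has taken for a name from the list of things; names that differ only in an ending like _2 or _b are one class to them, and where a whole thing is asked for, a point or a joint stands for the part that bears it (a point fixed in the world has none). Each returns a list of dicts, best first, with "confidence" (0 to 1); they miss things now and then, are a little off and sometimes report something else, mostly with a low value. They report only what shows in the picture. A call takes as long as a camera call. They do not tell look-alikes from the thing itself.
- models.search_frame(camera, label): "position" ([x, y, z] in mm, in world coordinates, good to about 4 mm: the middle of the surface that is visible of it).
- models.mark_of(camera, label): "position" ([x, y, z] in mm, in world coordinates, good to about 4 mm: a listed point, or the origin of a listed thing).
The state is a dict: "t": time; "joints": joint angles; "qvel": joint speeds; "tau": joint torques, N m; "eef_pos": TCP position; "tcp_rot": TCP orientation; "ft_force": force on the tool from outside, world axes, zero at the start; "moment": the same for the moment, N m; "opening": opening from 0.0 (shut) to 1.0 (fully open); "grip_force": force on a finger pad.
Only numpy, scipy, OpenCV 4.12 (cv2) and the standard library are available. Lean on these libraries where they do the work, as an engineer would, in place of code of your own. Each camera call takes 0.05 s, during which the arm holds its last target. There are 200 camera calls.

## Working session

There is one attempt and no reset: what is moved stays moved. The work goes in short steps, Python scripts to look and compute and a tool call to move; the robot and the scene stay as the last step left them, time stands still between calls to the robot, and variables do not carry over. Pictures are saved under pics/ and viewed, at most 10 in all, crops included, and the job is handed in when it is done.

Besides the shell and the picture viewer there is one more tool, called after "Call:" as name(argument=value, ...) on one line, values as JSON. arm_command: Moves the arm, as the interface text tells. Scaled input: -1 to 1 covers 0.25 m each way for a shift and pi rad each way for a turn. Its arguments: {"type":"object","properties":{"rows":{"type":"array","items":{"type":"array"}},"claw":{"type":"number"}},"required":["rows"]}

```bash
mkdir -p pics
cat > h.py <<'E'
import numpy as np, cv2
from cell import state, viewer, env, models
def cloud(name):
    p,d=viewer.read_camera(name); c=viewer.get_calibration(name)
    K=np.array(c['camera_matrix']);T=np.linalg.inv(np.array(c['world_to_cam']))
    v,u=np.mgrid[:d.shape[0],:d.shape[1]]
    X=(u-K[0,2])/K[0,0]*d; Y=(v-K[1,2])/K[1,1]*d
    P=np.stack([X,-Y,-d,np.ones_like(d)],-1)@T.T
    P=P[...,:3]; P[d==0]=np.nan
    return p,P
E
python3 - <<'E'
from h import *
s=state(); print({k:np.round(v,3).tolist() for k,v in s.items()})
ims=[]
for n in('scene','top'):
    p,P=cloud(n); cv2.imwrite(f'pics/{n}0.png',p[...,::-1]); c=viewer.get_calibration(n)
    print(n,np.round(c['camera_matrix'],1).tolist(),np.round(np.linalg.inv(c['world_to_cam']),2).tolist())
    for l in ['feed_unit','nip','spring_housing','gauge_rack','rails','leaf_8','leaf_11','leaf_14','leaf_17']:
        print(n,l,[(np.round(r['position']).tolist(),round(r['confidence'],2)) for r in models.mark_of(n,l)][:5])
E
```

```text
{'t': 0.0, 'joints': [1.11, 0.492, 1.559, -0.0, 1.092, -0.106], 'qvel': [0.0, 0.001, 0.002, 0.001, -0.001, 0.0], 'tau': [-0.002, -61.263, -25.818, 0.069, 0.048, -0.0], 'eef_pos': [216.975, 585.858, 214.048], 'tcp_rot': [-3.14, -0.0, 2.787], 'ft_force': [0.315, 0.279, -0.914], 'moment': [0.022, -0.007, -0.002], 'grip_force': 0.0, 'opening': 0.999}
scene [[456.3, 0.0, 314.8], [0.0, 456.3, 202.9], [0.0, 0.0, 1.0]] [[0.6, 0.49, -0.63, -98.68], [-0.8, 0.38, -0.46, -590.54], [0.01, 0.78, 0.62, 741.61], [0.0, 0.0, 0.0, 1.0]]
scene feed_unit [([383.0, 65.0, -6.0], 0.33)]
scene nip [([629.0, -139.0, 77.0], 0.69)]
scene spring_housing [([623.0, -144.0, -3.0], 0.57)]
scene gauge_rack [([450.0, -197.0, -0.0], 0.83), ([764.0, -207.0, 1.0], 0.37)]
scene rails [([456.0, -201.0, 68.0], 0.77)]
scene leaf_8 [([451.0, -173.0, 67.0], 0.83), ([451.0, -125.0, 66.0], 0.77), ([488.0, -19.0, 46.0], 0.77), ([451.0, -218.0, 70.0], 0.65), ([457.0, -273.0, 73.0], 0.65)]
scene leaf_11 [([451.0, -173.0, 67.0], 0.83), ([451.0, -125.0, 66.0], 0.77), ([488.0, -19.0, 46.0], 0.77), ([451.0, -218.0, 70.0], 0.65), ([457.
[... 706 characters left out ...]
.0], 0.63)]
top rails [([448.0, -198.0, 67.0], 0.71)]
top leaf_8 [([592.0, 4.0, 51.0], 0.76), ([488.0, -19.0, 50.0], 0.74), ([450.0, -220.0, 72.0], 0.7), ([446.0, -133.0, 73.0], 0.62), ([451.0, -174.0, 69.0], 0.6)]
top leaf_11 [([592.0, 4.0, 51.0], 0.76), ([488.0, -19.0, 50.0], 0.74), ([450.0, -220.0, 72.0], 0.7), ([446.0, -133.0, 73.0], 0.62), ([451.0, -174.0, 69.0], 0.6)]
top leaf_14 [([592.0, 4.0, 51.0], 0.76), ([488.0, -19.0, 50.0], 0.74), ([450.0, -220.0, 72.0], 0.7), ([446.0, -133.0, 73.0], 0.62), ([451.0, -174.0, 69.0], 0.6)]
top leaf_17 [([592.0, 4.0, 51.0], 0.76), ([488.0, -19.0, 50.0], 0.74), ([450.0, -220.0, 72.0], 0.7), ([446.0, -133.0, 73.0], 0.62), ([451.0, -174.0, 69.0], 0.6)]
```

View pics/scene0.png

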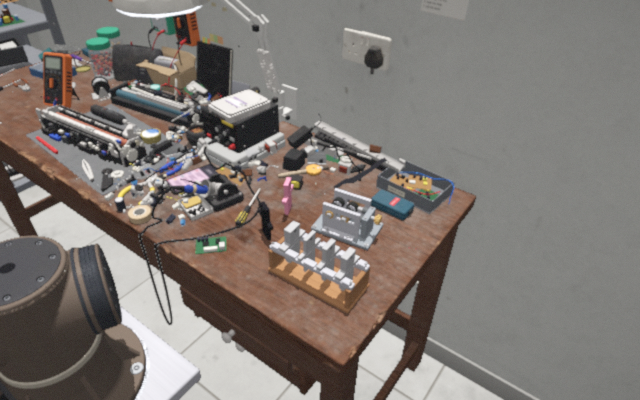

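View pics/top0.png

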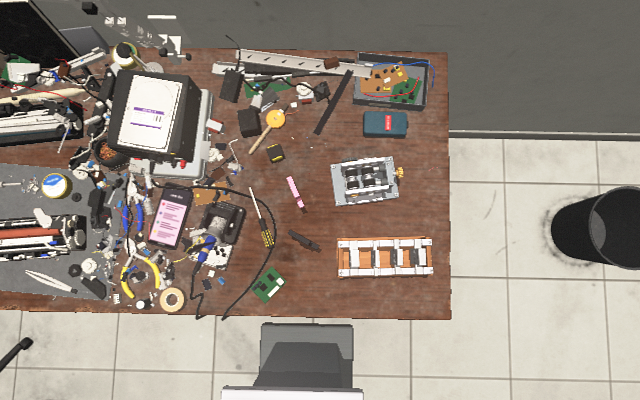

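The scene view shows four steel leaves in the rack at about (290,235), (308,243), (327,253) and (346,262). The unit is at (348,220). Two look-alikes stand apart: black at (265,220) and pink at (288,195). The top view has the rack at (385,257) and the unit at (365,180).

Run:
```python
from h import *
p,P=cloud('top'); ps,Ps=cloud('scene')
a=cv2.resize(p[150:290,325:445],None,fx=4,fy=4,interpolation=cv2.INTER_CUBIC); b=cv2.resize(ps[180:310,262:392],None,fx=4.3,fy=4.3,interpolation=cv2.INTER_CUBIC)
h=560; im=np.zeros((h,1100,3),np.uint8); 
im=np.hstack([cv2.resize(a,(395,460)),cv2.resize(b,(405,405+55))]); cv2.imwrite('pics/crop.png',im[...,::-1])
for nm,Q in(('top',P),('scene',Ps)):
    x,y,z=Q[...,0],Q[...,1],Q[...,2]
    for lo,hi,xr,yr in[(107,125,(400,500),(-320,-90)),(60,90,(390,515),(-320,-80)),(74,95,(540,720),(-260,-60)),(15,30,(540,720),(-280,-60))]:
        m=(z>lo)&(z<hi)&(x>xr[0])&(x<xr[1])&(y>yr[0])&(y<yr[1])
        if m.sum()<5: print(nm,lo,'none');continue
        pts=Q[m][:,:2].astype(np.float32); r=cv2.minAreaRect(pts); print(nm,lo,m.sum(),np.round(np.median(z[m]),1),'rect',np.round(r[0],1),np.round(r[1],1),round(r[2],2))
        if lo==107:
            n,lab=cv2.connectedComponents(m.astype(np.uint8))
            for i in range(1,n):
                k=lab==i
                if k.sum()>4: print('  leaf',k.sum(),np.round(np.percentile(Q[k],[2,50,98],axis=0),1).tolist())
```

```text
top 107 454 115.8 rect [ 453.2 -198.1] [ 34.  152.5] 2.84
  leaf 100 [[438.2, -226.3, 109.8], [454.4, -221.7, 116.0], [470.5, -216.0, 119.1]]
  leaf 131 [[441.1, -273.3, 108.1], [457.3, -266.3, 115.8], [473.5, -260.0, 118.9]]
  leaf 145 [[434.3, -138.8, 113.1], [450.3, -130.4, 115.9], [466.6, -122.2, 118.7]]
  leaf 78 [[435.3, -179.6, 108.2], [451.5, -175.4, 115.4], [467.5, -171.4, 119.1]]
top 60 1757 76.1 rect [ 452.8 -198.7] [ 81.9 202. ] 2.44
top 74 418 82.4 rect [ 634.1 -157. ] [ 80.7 103.8] 8.92
top 15 315 17.7 rect [ 628.3 -155.4] [102.4 142.5] 10.76
scene 107 414 114.4 rect [ 449.9 -196.6] [ 36.8 153.3] 2.52
  leaf 125 [[429.9, -137.8, 107.8], [445.3, -130.7, 114.3], [463.0, -120.7, 116.4]]
  leaf 71 [[431.8, -178.8, 107.5], [445.7, -176.0, 114.1], [463.8, -170.9, 116.4]]
  leaf 94 [[435.3, -226.7, 107.3], [449.8, -222.1, 114.5], [467.0, -216.4, 116.8]]
  leaf 124 [[436.7, -273.1, 107.4], [451.4, -267.4, 114.4], [470.3, -258.4, 117.0]]
scene 60 1932 73.9 rect [ 448.8 -196.9] [ 82.2 203. ] 2.86
scene 74 364 80.6 rect [ 627.3 -150.7] [81.9 95.1] 6.44
scene 15 348 18.8 rect [ 595.1 -168.6] [ 57.3 142.9] 37.89
```

View pics/crop.png

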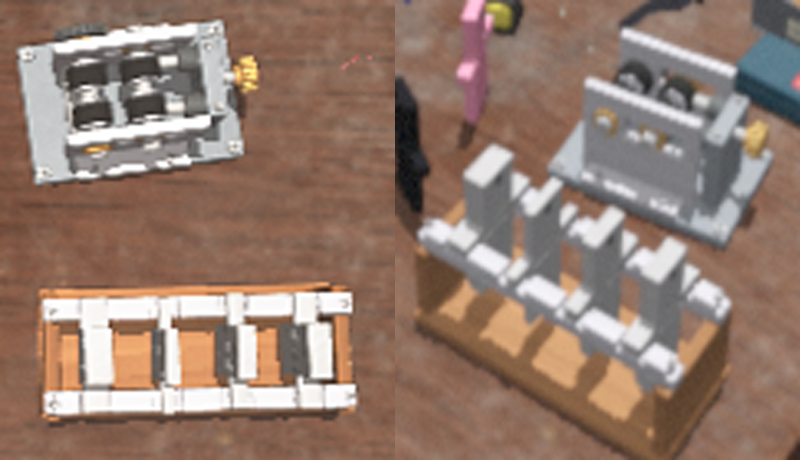

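Measured thicknesses in the rack, from world +y to -y, are 17, 8, 11 and 14 mm, with tabs at y ≈ -130, -175, -222 and -266. The black piece at scene (265,220) and the pink one at (288,195) are the only things I could mistake for a leaf, and neither is in the rack. Next I'll fit the unit's axes.

```bash
cat > unit.py <<'E'
from h import *
def fit(name,n=3):
    C=[cloud(name) for _ in range(n)]; p=C[0][0]; Q=np.nanmean([c[1] for c in C],0)
    x,y,z=Q[...,0],Q[...,1],Q[...,2]; zo={'top':0.8,'scene':-.5}[name]
    reg=(x>540)&(x<720)&(y>-270)&(y<-60)
    out=[]
    for yaw in np.radians(np.arange(5,13,.25)):
        c,s=np.cos(yaw),np.sin(yaw); m=reg&(abs(z-zo-82)<3)
        u=c*x[m]+s*y[m]; h,_=np.histogram(u,np.arange(500,720,2)); out.append((np.sum(h.astype(float)**2),yaw))
    yaw=max(out)[1]; c,s=np.cos(yaw),np.sin(yaw)
    U=c*x+s*y; V=-s*x+c*y
    return p,Q,U,V,reg,yaw,zo,out
E
python3 - <<'E'
from unit import *
for n in('top','scene'):
    p,Q,U,V,reg,yaw,zo,o=fit(n); z=Q[...,2]-zo
    print(n,'yaw',np.degrees(yaw),[int(a[0]/100) for a in sorted(o,key=lambda a:a[1])][::4])
    m=reg&(abs(z-82)<3)
    h,e=np.histogram(U[m],np.arange(540,680,3)); print('plates U',[(int(a),int(b)) for a,b in zip(e,h) if b])
    m=reg&(abs(z-70)<5); g=p.astype(int).max(-1)<90
    h,e=np.histogram(V[m&g],np.arange(-300,-180,3)); print('dark V',[(int(a),int(b),round(float(np.max(z[m&g&(V>=a)&(V<a+3)])),1)) for a,b in zip(e,h) if b])
    m=reg&(z>4)&(z<30); print('base V',np.percentile(V[m],[1,99]),'U',np.percentile(U[m],[1,99]))
    m=reg&(abs(z-82)<3); print('hi V',np.percentile(V[m],[1,99]))
E
```

```text
top yaw 9.75 [94, 106, 111, 120, 119, 116, 112, 105]
plates U [(558, 61), (561, 57), (564, 46), (618, 25), (621, 57), (624, 63), (627, 21)]
dark V [(-279, 6, 69.3), (-276, 15, 71.8), (-273, 15, 72.5), (-270, 15, 73.5), (-267, 16, 72.8), (-264, 14, 73.5), (-261, 17, 72.0), (-258, 18, 69.4), (-255, 5, 67.3), (-246, 1, 66.2), (-243, 7, 68.7), (-240, 18, 70.9), (-237, 18, 72.2), (-234, 17, 74.4), (-231, 17, 74.4), (-228, 15, 73.1), (-225, 16, 72.6), (-222, 19, 70.7), (-219, 7, 70.1), (-216, 1, 65.5)]
base V [-335.66255052 -187.48426577] U [542.76480289 642.72716524]
hi V [-302.73412973 -210.87126527]
scene yaw 9.25 [50, 55, 61, 62, 66, 69, 64, 59]
plates U [(555, 7), (558, 68), (561, 31), (564, 26), (618, 42), (621, 32), (624, 28), (627, 13)]
dark V [(-273, 2, 65.7), (-270, 8, 70.7), (-267, 5, 70.9), (-264, 6, 73.0), (-261, 6, 72.9), (-258, 5, 72.9), (-255, 5, 72.4), (-252, 2, 69.9), (-249, 1, 65.1), (-237, 1, 65.1), (-234, 5, 68.5), (-231, 8, 70.5), (-228, 6, 74.1), (-225, 5, 72.9), (-222, 5, 72.1), (-219, 8, 72.3), (-216, 1, 66.5)]
base V [-328.51018804 -181.3646538 ] U [541.86058727 631.85428853]
hi V [-294.84897969 -203.11524215]
```

Call:
arm_command(rows=[[[0, 0, 0], -0.045], [[0, 0, 0], -0.045], [[0, 0, 0], -0.039], [[0, 0, 0], 0], [[0, 0, 0], 0]], claw=0.34)

```text
t: 1.9
eef_pos: [217.1, 586.1, 214.7]
tcp_rot: [3.142, 0.0, -3.095]
ft_force: [-0.0, 0.2, -0.2]
opening: 0.635
grip_force: 0.0
```

Call:
arm_command(rows=[[[-0.083, -0.138, 0], 0], [[-0.083, -0.138, 0], 0], [[-0.083, -0.138, 0], 0], [[-0.083, -0.138, 0], 0], [[-0.083, -0.138, 0], 0]])

```text
t: 2.4
eef_pos: [330.1, 417.7, 214.8]
tcp_rot: [3.141, 0.0, -3.094]
ft_force: [0.6, 0.3, 0.2]
opening: 0.343
grip_force: 0.0
```

Call:
arm_command(rows=[[[-0.083, -0.138, 0], 0], [[-0.083, -0.138, 0], 0], [[-0.083, -0.138, 0], 0], [[-0.083, -0.138, 0], 0], [[-0.083, -0.138, 0], 0]])

```text
t: 2.9
eef_pos: [442.5, 250.6, 214.9]
tcp_rot: [3.141, 0.0, -3.095]
ft_force: [0.3, 0.6, -0.6]
opening: 0.341
grip_force: 0.0
```

Call:
arm_command(rows=[[[0.004, -0.17, 0], 0], [[0.004, -0.17, 0], 0], [[0.004, -0.17, 0], 0], [[0.004, -0.17, 0], 0], [[0.004, -0.17, 0], 0]])

```text
t: 3.4
eef_pos: [447.3, 37.9, 214.9]
tcp_rot: [3.142, 0.001, -3.095]
ft_force: [0.4, -0.1, -0.1]
opening: 0.34
grip_force: 0.0
```

Call:
arm_command(rows=[[[0.004, -0.17, 0], 0], [[0.004, -0.17, 0], 0], [[0.004, -0.17, 0], 0], [[0.004, -0.17, 0], 0], [[0.004, -0.17, 0], 0]])

```text
t: 3.9
eef_pos: [453.0, -174.8, 214.8]
tcp_rot: [-3.141, 0.001, -3.095]
ft_force: [1.3, 0.8, 0.4]
opening: 0.341
grip_force: 0.0
```

Call:
arm_command(rows=[[[0.013, -0.001, 0.13], 0], [[0, 0, 0.13], 0], [[0, 0, 0], 0], [[0, 0, 0], 0], [[0, 0, 0], 0]])

```text
t: 4.4
eef_pos: [450.7, -173.5, 151.1]
tcp_rot: [-3.141, 0.002, -3.092]
ft_force: [-0.0, -0.8, -0.2]
opening: 0.34
grip_force: 0.0
```

Run:
```python
from h import *
a=[]
print(np.round(state()['eef_pos'],1))
for n,(u0,u1,v0,v1) in(('top',(325,445,190,290)),('scene',(262,392,180,310))):
    p,P=cloud(n); a.append(cv2.resize(p[v0:v1,u0:u1],(400,400),interpolation=cv2.INTER_CUBIC))
cv2.imwrite('pics/hover.png',np.hstack(a)[...,::-1])
```

```text
[ 450.7 -173.5  151.1]
```

View pics/hover.png

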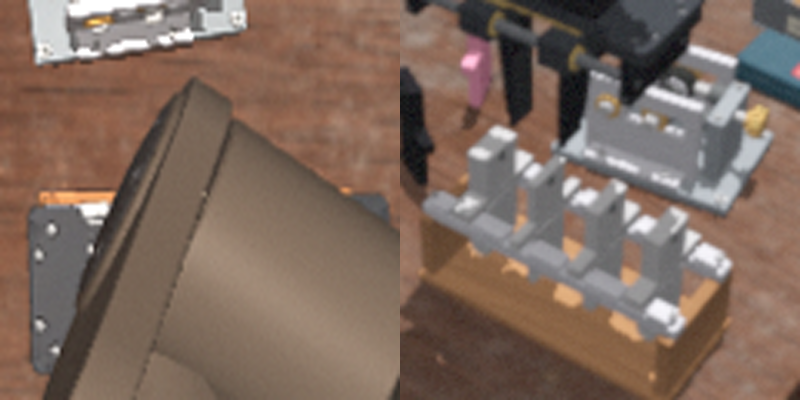

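The scene half shows the fingertips at (513,120) and (572,150), which straddle the 8 mm tab at (545,165). The arm blocks the top view. I'll compare fingers and tab in the scene depth.

Run:
```python
from h import *
C=[cloud('scene') for _ in range(3)]; Q=np.nanmean([c[1] for c in C],0); x,y,z=Q[...,0],Q[...,1],Q[...,2]
m=(z>147)&(z<190)&(x>400)&(x<500)&(y>-260)&(y<-90)
n,l=cv2.connectedComponents(m.astype(np.uint8))
for i in range(1,n):
    k=l==i
    if k.sum()>10: print('finger',k.sum(),np.round(np.percentile(Q[k],[2,50,98],axis=0),1).tolist())
m=(z>111)&(z<118)&(x>400)&(x<500)&(y>-200)&(y<-155); print(np.round(np.percentile(Q[m],[2,50,98],axis=0),1).tolist())
```

```text
finger 144 [[435.5, -156.9, 151.6], [443.0, -155.8, 172.3], [457.3, -149.3, 189.4]]
finger 115 [[437.9, -198.7, 152.1], [444.7, -196.0, 173.5], [461.0, -191.5, 189.4]]
[[431.8, -178.6, 111.4], [446.7, -175.0, 114.5], [464.3, -170.7, 116.0]]
```

Call:
arm_command(rows=[[[-0.003, -0.007, 0.1], 0], [[0, 0, 0.1], 0], [[0, 0, 0.06], 0], [[0, 0, 0.02], 0], [[0, 0, 0], 0]])

```text
t: 5.15
eef_pos: [450.8, -175.0, 79.5]
tcp_rot: [3.141, -0.001, -3.091]
ft_force: [-0.4, -1.0, -0.5]
opening: 0.339
grip_force: 0.0
```

Call:
arm_command(rows=[[[0, 0, 0], 0], [[0, 0, 0], 0], [[0, 0, 0], 0], [[0, 0, 0], 0], [[0, 0, 0], 0]], claw=0)

```text
t: 5.65
eef_pos: [451.0, -175.2, 80.1]
tcp_rot: [-3.141, 0.001, -3.091]
ft_force: [0.3, 0.7, 6.6]
opening: 0.084
grip_force: 30.0
```

Call:
arm_command(rows=[[[0, 0, -0.04], 0], [[0, 0, -0.1], 0], [[0, 0, -0.14], 0], [[0, 0, -0.08], 0], [[0, 0, 0], 0]])

```text
t: 6.15
eef_pos: [451.6, -175.5, 172.2]
tcp_rot: [-3.139, 0.004, -3.091]
ft_force: [-0.6, 0.1, -3.3]
opening: 0.084
grip_force: 30.0
```

Call:
arm_command(rows=[[[-0.141, 0.017, 0], 0], [[-0.141, 0.017, 0], 0], [[-0.141, 0.017, 0], 0], [[-0.141, 0.017, 0], 0], [[-0.141, 0.017, 0], 0]])

```text
t: 6.65
eef_pos: [626.6, -144.4, 167.9]
tcp_rot: [3.141, -0.002, -3.091]
ft_force: [0.4, -0.3, -2.2]
opening: 0.081
grip_force: 30.0
```

Call:
arm_command(rows=[[[0, 0, 0.04], -0.037], [[0, 0, 0], 0], [[0, 0, 0], 0], [[0, 0, 0], 0], [[0, 0, 0], 0]])

```text
t: 7.15
eef_pos: [625.5, -145.2, 160.0]
tcp_rot: [-3.141, 0.0, -2.977]
ft_force: [0.0, 0.2, -3.0]
opening: 0.083
grip_force: 30.0
```

Run:
```python
from h import *
a=[]
s=state();print(np.round(s['eef_pos'],1),np.round(s['tcp_rot'],3))
for n,(u0,u1,v0,v1) in(('top',(325,425,130,230)),('scene',(292,412,140,260))):
    p,P=cloud(n); a.append(cv2.resize(p[v0:v1,u0:u1],(400,400),interpolation=cv2.INTER_CUBIC))
cv2.imwrite('pics/hover2.png',np.hstack(a)[...,::-1])
C=[cloud('scene')[1] for _ in range(3)]; Q=np.nanmean(C,0); x,y,z=Q[...,0],Q[...,1],Q[...,2]
e=s['eef_pos'];yaw=.166;c,sn=np.cos(yaw),np.sin(yaw)
U=c*x+sn*y;V=-sn*x+c*y; print('tcp UV',c*e[0]+sn*e[1],-sn*e[0]+c*e[1])
m=(z>90)&(z<e[2]-3)&(abs(x-e[0])<60)&(abs(y-e[1])<60)
for lo in range(95,int(e[2]),10):
    k=m&(z>=lo)&(z<lo+10)
    if k.sum()>3: print(lo,k.sum(),np.round(np.percentile(U[k],[3,97]),1),np.round(np.percentile(V[k],[3,20,50,97]),1))
```

```text
[ 625.5 -145.2  160. ] [-3.141  0.    -2.977]
tcp UV 592.8734893854298 -246.5947512977732
105 31 [573.  603.3] [-249.2 -248.9 -248.4 -241.7]
115 32 [573.5 607.9] [-249.  -248.7 -248.4 -241.1]
125 30 [573.2 606.4] [-249.2 -248.8 -248.5 -243.3]
135 26 [573.8 604.3] [-249.2 -248.9 -248.5 -242.4]
145 33 [554.4 624.2] [-249.  -248.8 -248.6 -243.4]
155 9 [554.3 623.7] [-248.8 -248.6 -248.5 -243.9]
```

View pics/hover2.png

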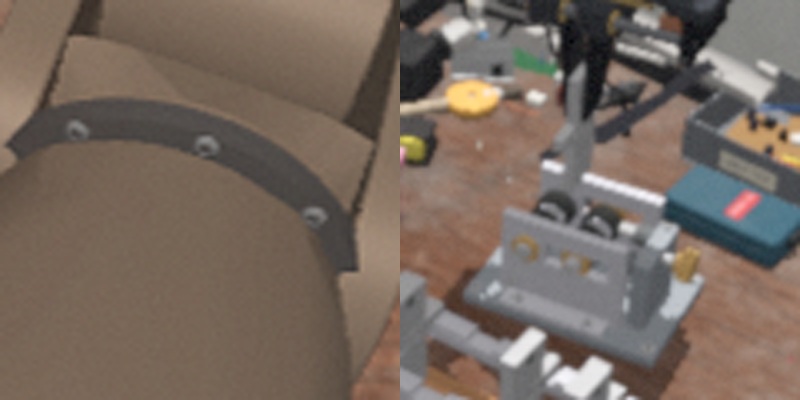

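The leaf hangs upright above the rollers at (580,130) in the scene half, and the tyres are at (555,208) and (602,220). I'll fit the tyre cylinders in this camera relative to the leaf.

```bash
cat > tyre.py <<'E'
from h import *
from scipy.optimize import least_squares
def tyres(n=5,yaw=.166):
    C=[cloud('scene') for _ in range(n)]; p=np.mean([c[0] for c in C],0); Q=np.nanmean([c[1] for c in C],0)
    x,y,z=Q[...,0],Q[...,1],Q[...,2]; c,s=np.cos(yaw),np.sin(yaw); U=c*x+s*y;V=-s*x+c*y
    m=(z>55)&(z<78)&(U>565)&(U<615)&(V>-290)&(V<-200)&(p.max(-1)<100)
    u,v,w=U[m],V[m],z[m]
    def cen(q): return np.where(v>-246,q[0],q[1])
    f=lambda q: np.hypot(v-cen(q),w-58-q[2])-14
    # keep points near circle, robustly
    best=None
    for a in(-224,-227,-230):
        for g in(33,36,39,41):
            r=least_squares(f,[a,a-g,0],loss='soft_l1',f_scale=.7)
            if best is None or r.cost<best.cost: best=r
    q=best.x; res=f(q); k=abs(res)<2
    print('tyre pts',m.sum(),k.sum(),'rigid axis V %.2f press %.2f zo %.2f gap %.2f'%(q[0],q[1],q[2],q[0]-q[1]-28),'rigid face V %.2f'%(q[0]-14),'rms',res[k].std().round(2),[int((k&(v>-246)).sum()),int((k&(v<-246)).sum())])
    return Q,U,V,q
E
python3 - <<'E'
from tyre import *
for yw in(.161,.166,.17):
    Q,U,V,q=tyres(3,yw); z=Q[...,2]
    e=state()['eef_pos'];c,s=np.cos(yw),np.sin(yw);eu,ev=c*e[0]+s*e[1],-s*e[0]+c*e[1]
    m=(z>104)&(z<145)&(abs(U-eu+4)<16)&(abs(V-ev)<12)
    A=np.polyfit(U[m&(V<ev)],V[m&(V<ev)],1)
    print(yw,'leaf -y face V',np.median(V[m&(V<ev)]).round(2),'slope',A[0].round(4),'tcpV',round(ev,2))
    for sgn in(-1,1):
        k=(abs(z-81.5)<2)&(abs(U-590-31*sgn)<7)&(V<-205)&(V>-300)
        print('plate',k.sum(),'slope dU/dV',np.polyfit(V[k],U[k],1)[0].round(4),np.percentile(U[k],[5,95]).round(1))
E
```

```text
tyre pts 142 124 rigid axis V -221.28 press -258.54 zo -0.40 gap 9.25 rigid face V -235.28 rms 0.77 [64, 60]
0.161 leaf -y face V -245.61 slope -0.0149 tcpV -243.42
plate 107 slope dU/dV -0.0053 [558.  565.3]
plate 83 slope dU/dV -0.0052 [619.8 626.7]
tyre pts 140 120 rigid axis V -224.19 press -261.32 zo -0.43 gap 9.13 rigid face V -238.19 rms 0.79 [63, 57]
0.166 leaf -y face V -248.55 slope -0.0084 tcpV -246.36
plate 110 slope dU/dV 0.0082 [556.4 564.7]
plate 85 slope dU/dV 0.0029 [618.2 626.2]
tyre pts 138 123 rigid axis V -226.52 press -263.33 zo -0.38 gap 8.81 rigid face V -240.52 rms 0.84 [64, 59]
0.17 leaf -y face V -250.88 slope -0.0261 tcpV -248.71
plate 117 slope dU/dV 0.0105 [555.2 563.6]
plate 83 slope dU/dV 0.0107 [617.4 625.7]
```

Call:
arm_command(rows=[[[0, 0, 0.05], 0], [[0, 0, 0.05], 0], [[0, 0, 0.03], 0], [[0, 0, 0.014], 0], [[0, 0, 0], 0]])

```text
t: 8.35
eef_pos: [625.5, -144.9, 122.7]
tcp_rot: [3.141, -0.001, -2.975]
ft_force: [-0.2, 0.0, -2.3]
opening: 0.081
grip_force: 30.0
```

Run:
```python
from tyre import *
yw=.166; C=[cloud('scene') for _ in range(4)]; p=np.mean([c[0] for c in C],0); Q=np.nanmean([c[1] for c in C],0)
x,y,z=Q[...,0],Q[...,1],Q[...,2]; c,s=np.cos(yw),np.sin(yw); U=c*x+s*y;V=-s*x+c*y
for lo,hi in((-21,-5),(5,21)):
    m=(U-590>lo)&(U-590<hi)&(z>50)&(z<80)&(p.max(-1)<110)
    print([(int(a),int((m&(V>=a)&(V<a+2)).sum()),round(float(np.median(z[m&(V>=a)&(V<a+2)])),1)) for a in range(-280,-204,2) if (m&(V>=a)&(V<a+2)).any()])
st=state(); print(np.round(st['ft_force'],2),np.round(st['moment'],2),np.round(st['eef_pos'],1))
cv2.imwrite('pics/in8.png',cv2.resize(C[0][0][150:230,300:400],(800,600),interpolation=cv2.INTER_CUBIC)[...,::-1])
```

```text
[(-272, 2, 60.5), (-270, 4, 68.9), (-268, 1, 71.0), (-266, 2, 71.4), (-264, 2, 71.3), (-262, 1, 71.4), (-260, 2, 72.3), (-258, 2, 71.2), (-256, 2, 71.0), (-254, 1, 69.1), (-250, 2, 77.6), (-234, 2, 68.7), (-232, 3, 70.4), (-230, 2, 71.8), (-228, 1, 72.3), (-226, 2, 71.4), (-224, 2, 71.5), (-222, 1, 72.3), (-220, 1, 70.7), (-218, 1, 70.4)]
[(-276, 4, 59.0), (-274, 9, 63.7), (-272, 6, 66.7), (-270, 7, 68.6), (-268, 5, 71.4), (-266, 3, 71.6), (-264, 5, 71.9), (-262, 3, 69.9), (-260, 5, 71.1), (-258, 3, 71.4), (-256, 4, 69.5), (-254, 5, 68.2), (-252, 2, 66.0), (-250, 6, 74.1), (-232, 1, 69.0), (-230, 3, 65.6), (-228, 3, 69.9), (-226, 3, 70.8), (-224, 1, 72.0), (-222, 2, 69.3), (-220, 3, 69.7), (-218, 3, 69.4), (-216, 2, 66.8), (-214, 1, 62.3)]
[ 0.78  0.87 -1.81] [0.02 0.03 0.01] [ 626. -145.  124.]
```

View pics/in8.png

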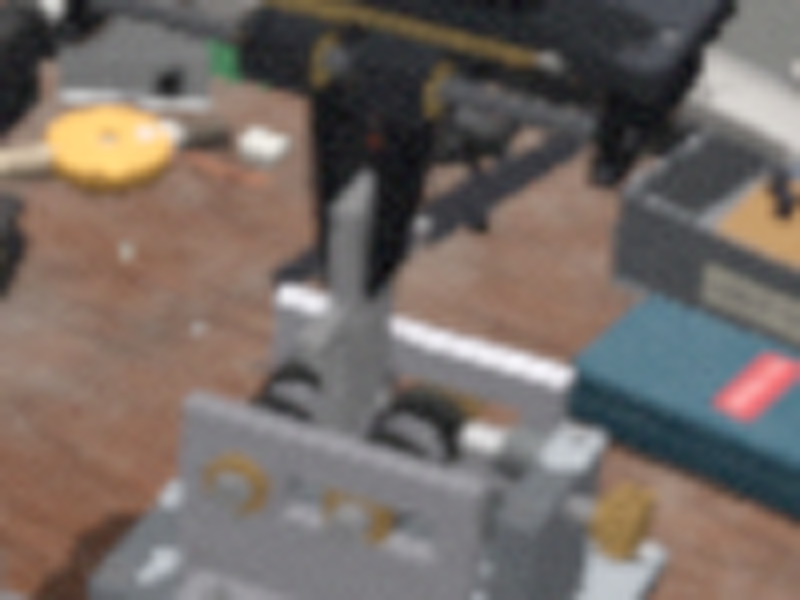

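The leaf is entering between the tyres at (345,410), with the pressure tyre at (415,425). It reads as about 1 mm too far toward the pressure roller and there is no force yet. I'll shift it and go down in steps.

Call:
arm_command(rows=[[[0, 0.005, 0], 0], [[0, 0, 0.016], 0], [[0, 0, 0.008], 0], [[0, 0, 0.008], 0], [[0, 0, 0], 0]])

```text
t: 9.05
eef_pos: [625.4, -143.6, 115.2]
tcp_rot: [3.141, -0.0, -2.975]
ft_force: [0.2, 0.7, -3.0]
opening: 0.076
grip_force: 30.0
```

Call:
arm_command(rows=[[[0, 0, 0.008], 0], [[0, 0, 0.008], 0], [[0, 0, 0.008], 0], [[0, 0, 0], 0], [[0, 0, 0], 0]])

```text
t: 9.55
eef_pos: [625.4, -143.5, 109.3]
tcp_rot: [3.141, -0.0, -2.975]
ft_force: [0.9, 4.1, -3.8]
opening: 0.079
grip_force: 30.0
```

Call:
arm_command(rows=[[[0, 0.002, 0], 0], [[0, 0.002, 0], 0], [[0, 0, 0], 0], [[0, 0, 0], 0], [[0, 0, 0], 0]])

```text
t: 10.05
eef_pos: [625.5, -143.0, 109.8]
tcp_rot: [-3.141, 0.0, -2.975]
ft_force: [0.4, -0.1, -1.7]
opening: 0.082
grip_force: 30.0
```

```bash
cat > avg.py <<'E'
from h import *
F=[]
for _ in range(6):
    viewer.read_camera('scene'); s=state(); F.append(np.r_[s['ft_force'],s['moment'],s['eef_pos']])
F=np.array(F); print('F',F.mean(0)[:3].round(2),'sd',F.std(0)[:3].round(2),'M',F.mean(0)[3:6].round(2),'pos',F.mean(0)[6:].round(2))
e=F.mean(0)[6:];print('U %.2f V %.2f'%(np.cos(.166)*e[0]+np.sin(.166)*e[1],-np.sin(.166)*e[0]+np.cos(.166)*e[1]), 't',round(s['t'],2),'op',round(s['opening'],3))
E
python3 avg.py
```

```text
F [ 0.03 -0.07 -1.74] sd [0.52 0.4  0.36] M [0.06 0.03 0.01] pos [ 625.41 -142.83  109.66]
U 593.22 V -244.21 t 10.35 op 0.079
```

Call:
arm_command(rows=[[[0, 0, 0.012], 0], [[0, 0, 0.012], 0], [[0, 0, 0.012], 0], [[0, 0, 0.012], 0], [[0, 0, 0.012], 0]])

```text
t: 10.85
eef_pos: [625.4, -142.7, 94.2]
tcp_rot: [3.141, -0.0, -2.975]
ft_force: [0.2, 0.1, -2.4]
opening: 0.083
grip_force: 30.0
```

```bash
python3 avg.py
```

```text
F [ 0.08 -0.39 -2.67] sd [0.38 0.32 0.53] M [-0.01 -0.02 -0.01] pos [ 625.33 -142.74   94.36]
U 593.15 V -244.11 t 11.15 op 0.081
```

Call:
arm_command(rows=[[[0, 0.002, 0], 0], [[0, 0, 0], 0], [[0, 0.002, 0], 0], [[0, 0, 0], 0], [[0, 0, 0], 0]])

```text
t: 11.65
eef_pos: [625.4, -142.4, 94.7]
tcp_rot: [-3.141, 0.0, -2.975]
ft_force: [0.0, -4.3, -2.8]
opening: 0.081
grip_force: 30.0
```

```bash
python3 avg.py
```

```text
F [ 0.53 -5.53 -2.85] sd [0.19 0.38 0.3 ] M [-1.18 -0.04 -0.07] pos [ 625.41 -142.43   94.74]
U 593.28 V -243.81 t 11.95 op 0.084
```

Leaf 8 is free: it touches the rigid roller at V≈-243.9 and the pressure roller at V≈-244.9, so the gap is about 9 mm. I'll return it to its notch.

Call:
arm_command(rows=[[[0, -0.003, -0.02], 0], [[0, 0, -0.06], 0], [[0, 0, -0.1], 0], [[0, 0, -0.1], 0], [[0, 0, -0.02], 0]])

```text
t: 12.45
eef_pos: [626.4, -142.4, 173.5]
tcp_rot: [-3.14, 0.005, -2.975]
ft_force: [-0.1, -0.0, -0.9]
opening: 0.084
grip_force: 30.0
```

Call:
arm_command(rows=[[[0, 0, 0], 0.037], [[0.1406, -0.019, 0], 0], [[0.1406, -0.019, 0], 0], [[0.1406, -0.019, 0], 0], [[0.1406, -0.019, 0], 0]])

```text
t: 12.95
eef_pos: [484.3, -168.2, 169.4]
tcp_rot: [3.141, -0.0, -3.091]
ft_force: [0.4, -0.7, -1.6]
opening: 0.083
grip_force: 30.0
```

Call:
arm_command(rows=[[[0.1406, -0.019, 0], 0], [[0, 0, 0], 0], [[0, 0, 0], 0], [[0, 0, 0], 0], [[0, 0, 0], 0]])

```text
t: 13.45
eef_pos: [451.7, -174.9, 169.5]
tcp_rot: [3.141, 0.0, -3.091]
ft_force: [-0.0, -0.3, -1.8]
opening: 0.082
grip_force: 30.0
```

Call:
arm_command(rows=[[[0.002, -0.001, 0.12], 0], [[0, 0, 0.12], 0], [[0, 0, 0.08], 0], [[0, 0, 0.028], 0], [[0, 0, 0.008], 0]])

```text
t: 13.95
eef_pos: [450.6, -175.0, 80.1]
tcp_rot: [3.141, -0.001, -3.091]
ft_force: [-3.1, 0.8, 3.3]
opening: 0.083
grip_force: 30.0
```

Call:
arm_command(rows=[[[0, 0, 0], 0], [[0, 0, 0], 0], [[0, 0, 0], 0], [[0, 0, 0], 0], [[0, 0, 0], 0]])

```text
t: 14.45
eef_pos: [450.7, -175.4, 80.9]
tcp_rot: [-3.141, 0.001, -3.091]
ft_force: [-0.0, 0.5, -2.6]
opening: 0.084
grip_force: 30.0
```

Call:
arm_command(rows=[[[0, 0, 0.002], 0], [[0, 0, 0], 0], [[0, 0, 0], 0], [[0, 0, 0], 0], [[0, 0, 0], 0]], claw=0.34)

```text
t: 14.95
eef_pos: [450.6, -175.4, 80.1]
tcp_rot: [3.142, 0.0, -3.091]
ft_force: [-0.1, -0.0, 0.5]
opening: 0.336
grip_force: 0.0
```

Call:
arm_command(rows=[[[0, 0, -0.04], 0], [[0, 0, -0.12], 0], [[0, 0, -0.12], 0], [[0, -0.093, 0], 0], [[0.004, -0.093, 0], 0]])

```text
t: 15.45
eef_pos: [452.4, -222.3, 152.0]
tcp_rot: [-3.14, 0.002, -3.09]
ft_force: [0.2, -0.2, -0.8]
opening: 0.339
grip_force: 0.0
```

Call:
arm_command(rows=[[[0, 0, 0], 0], [[0, 0, 0], 0], [[0, 0, 0], 0], [[0, 0, 0], 0], [[0, 0, 0], 0]])

```text
t: 15.95
eef_pos: [451.9, -221.3, 150.1]
tcp_rot: [3.141, -0.0, -3.09]
ft_force: [0.5, 0.1, -0.1]
opening: 0.339
grip_force: 0.0
```

Run:
```python
from h import *
C=[cloud('scene') for _ in range(3)]; Q=np.nanmean([c[1] for c in C],0); x,y,z=Q[...,0],Q[...,1],Q[...,2]
print(np.round(state()['eef_pos'],1))
m=(z>108)&(z<118)&(x>400)&(x<500)&(y>-300)&(y<-100)
n,l=cv2.connectedComponents(m.astype(np.uint8))
for i in range(1,n):
    k=l==i
    if k.sum()>10: print('leaf',k.sum(),np.round(np.percentile(Q[k],[2,50,98],axis=0),1).tolist())
```

```text
[ 451.9 -221.6  150.1]
leaf 122 [[430.3, -137.4, 108.4], [444.9, -130.7, 114.7], [462.7, -121.0, 116.2]]
leaf 70 [[431.3, -179.5, 108.4], [446.8, -176.7, 114.2], [463.4, -171.1, 116.1]]
leaf 91 [[435.1, -226.1, 108.3], [449.8, -222.2, 114.6], [467.7, -215.7, 116.0]]
leaf 120 [[436.9, -273.1, 108.6], [451.6, -266.9, 114.7], [469.5, -258.7, 116.2]]
```

Call:
arm_command(rows=[[[-0.01, 0, 0.1], 0], [[0, 0, 0.1], 0], [[0, 0, 0.06], 0], [[0, 0, 0.02], 0], [[0, 0, 0], 0]])

```text
t: 16.6
eef_pos: [454.3, -221.6, 79.7]
tcp_rot: [3.141, -0.001, -3.091]
ft_force: [-0.8, -0.3, -0.3]
opening: 0.343
grip_force: 0.0
```

Call:
arm_command(rows=[[[0, 0, 0], 0], [[0, 0, 0], 0], [[0, 0, 0], 0], [[0, 0, 0], 0], [[0, 0, 0], 0]], claw=0)

```text
t: 17.1
eef_pos: [454.6, -221.8, 80.7]
tcp_rot: [-3.141, 0.001, -3.091]
ft_force: [-0.4, 0.1, 5.7]
opening: 0.115
grip_force: 30.0
```

Call:
arm_command(rows=[[[0, 0, -0.04], 0], [[0, 0, -0.12], 0], [[0, 0, -0.12], 0], [[0, 0, -0.08], 0], [[0, 0, 0], 0]])

```text
t: 17.6
eef_pos: [455.2, -222.2, 172.8]
tcp_rot: [-3.139, 0.004, -3.091]
ft_force: [0.7, -0.8, -1.8]
opening: 0.11
grip_force: 30.0
```

Call:
arm_command(rows=[[[-0.14, 0.0553, 0], 0], [[-0.14, 0.0553, 0], 0], [[-0.14, 0.0553, 0], 0], [[-0.14, 0.0553, 0], 0], [[-0.14, 0.0553, 0], 0]])

```text
t: 18.1
eef_pos: [626.5, -142.9, 168.8]
tcp_rot: [3.141, -0.002, -3.091]
ft_force: [0.4, -0.8, -2.6]
opening: 0.115
grip_force: 30.0
```

Call:
arm_command(rows=[[[0, 0, 0.04], -0.037], [[0, 0, 0], 0], [[0, 0, 0], 0], [[0, 0, 0], 0], [[0, 0, 0], 0]])

```text
t: 18.6
eef_pos: [625.4, -144.3, 160.5]
tcp_rot: [-3.141, 0.0, -2.977]
ft_force: [-0.1, 0.3, -1.7]
opening: 0.114
grip_force: 30.0
```

```bash
python3 avg.py; python3 -c "
from cell import state;print(state()['tcp_rot'])"
```

```text
F [ 0.21  0.14 -1.56] sd [0.24 0.42 0.51] M [ 0.05  0.01 -0.  ] pos [ 625.55 -144.13  160.47]
U 593.14 V -245.52 t 18.9 op 0.111
[-3.14150103e+00  3.19898702e-04 -2.97533181e+00]
```

Call:
arm_command(rows=[[[0, 0, 0.06], 0], [[0, 0, 0.06], 0], [[0, 0, 0.03], 0], [[0, 0, 0.004], 0], [[0, 0, 0], 0]])

```text
t: 19.4
eef_pos: [625.8, -143.9, 121.9]
tcp_rot: [-3.142, 0.0, -2.975]
ft_force: [0.1, 0.0, -1.5]
opening: 0.111
grip_force: 30.0
```

Call:
arm_command(rows=[[[0, 0, 0.008], 0], [[0, 0, 0.008], 0], [[0, 0, 0.008], 0], [[0, 0, 0], 0], [[0, 0, 0], 0]])

```text
t: 19.9
eef_pos: [625.9, -143.6, 115.9]
tcp_rot: [3.141, 0.001, -2.975]
ft_force: [0.3, 5.0, 3.4]
opening: 0.116
grip_force: 30.0
```

Call:
arm_command(rows=[[[0, 0, 0.008], 0], [[0, 0, 0.008], 0], [[0, 0, 0.008], 0], [[0, 0, 0], 0], [[0, 0, 0], 0]])

```text
t: 20.4
eef_pos: [626.1, -144.0, 110.1]
tcp_rot: [-3.141, 0.001, -2.975]
ft_force: [1.1, 2.6, 5.1]
opening: 0.113
grip_force: 30.0
```

```bash
python3 avg.py
```

```text
F [0.75 2.92 5.02] sd [0.36 0.81 0.2 ] M [ 0.74 -0.16 -0.17] pos [ 626.09 -144.01  110.07]
U 593.69 V -245.48 t 20.7 op 0.116
```

Leaf 11 is nipped, with gentle drag. I'll push on until the cross-bar rests.

Call:
arm_command(rows=[[[0, 0, 0.012], 0], [[0, 0, 0.012], 0], [[0, 0, 0.012], 0], [[0, 0, 0.012], 0], [[0, 0, 0.01], 0]])

```text
t: 21.2
eef_pos: [626.0, -144.0, 95.7]
tcp_rot: [-3.141, 0.001, -2.975]
ft_force: [0.9, 3.1, 7.5]
opening: 0.111
grip_force: 30.0
```

Call:
arm_command(rows=[[[0, 0, 0.004], 0], [[0, 0, 0.004], 0], [[0, 0, 0.004], 0], [[0, 0, 0], 0], [[0, 0, 0], 0]])

```text
t: 21.7
eef_pos: [626.0, -144.0, 92.7]
tcp_rot: [-3.141, 0.001, -2.975]
ft_force: [-0.1, 3.0, 6.2]
opening: 0.117
grip_force: 30.0
```

```bash
python3 avg.py
```

```text
F [-0.08  3.1   6.68] sd [0.61 0.41 0.42] M [ 0.68  0.09 -0.17] pos [ 625.99 -144.     92.68]
U 593.59 V -245.46 t 22.0 op 0.119
```

Call:
arm_command(rows=[[[0, 0, 0.003], 0], [[0, 0, 0], 0], [[0, 0, 0.003], 0], [[0, 0, 0], 0], [[0, 0, 0], 0]])

```text
t: 22.5
eef_pos: [626.0, -144.0, 92.6]
tcp_rot: [-3.141, 0.002, -2.975]
ft_force: [-4.8, 4.4, 20.4]
opening: 0.116
grip_force: 30.0
```

```bash
python3 avg.py
```

```text
F [-4.57  4.18 19.79] sd [0.46 0.36 0.38] M [ 0.99  0.96 -0.17] pos [ 626.04 -144.01   92.61]
U 593.63 V -245.47 t 22.8 op 0.115
```

Call:
arm_command(rows=[[[0, 0, -0.005], 0], [[0, 0, 0], 0], [[0, 0, 0], 0], [[0, 0, 0], 0], [[0, 0, 0], 0]], claw=0.34)

```text
t: 23.3
eef_pos: [625.6, -143.9, 91.6]
tcp_rot: [3.141, -0.0, -2.975]
ft_force: [0.3, -0.3, -0.7]
opening: 0.337
grip_force: 0.0
```

Call:
arm_command(rows=[[[0, 0, -0.04], 0], [[0, 0, -0.12], 0], [[0, 0, -0.16], 0], [[0.16, 0, -0.04], 0], [[0.16, 0, 0], 0]])

```text
t: 23.8
eef_pos: [546.8, -157.3, 184.2]
tcp_rot: [-3.139, 0.003, -2.974]
ft_force: [1.3, 0.2, -0.7]
opening: 0.342
grip_force: 0.0
```

Call:
arm_command(rows=[[[0.1, 0.16, 0], 0], [[0.1, 0.16, 0], 0], [[0, 0.18, 0], 0], [[0, 0.18, 0], 0], [[0, 0.18, 0], 0]])

```text
t: 24.3
eef_pos: [461.4, 47.9, 182.8]
tcp_rot: [-3.141, 0.001, -2.976]
ft_force: [0.4, 0.1, 0.5]
opening: 0.339
grip_force: 0.0
```

Run:
```python
from h import *
print(state()['t'])
a=[]
for n,(u0,u1,v0,v1) in(('top',(325,445,160,280)),('scene',(262,392,180,310))):
    p,P=cloud(n); Q=np.nanmean([P]+[cloud(n)[1] for _ in range(3)],0); a.append(cv2.resize(p[v0:v1,u0:u1],(400,400),interpolation=cv2.INTER_CUBIC))
    x,y,z=Q[...,0],Q[...,1],Q[...,2]
    m=(z>107)&(z<135)&(x>400)&(x<700)&(y>-300)&(y<-100); k,l=cv2.connectedComponents(m.astype(np.uint8))
    for i in range(1,k):
        w=l==i
        if w.sum()>10: print(n,w.sum(),np.round(np.percentile(Q[w],[2,50,98],axis=0),1).tolist())
cv2.imwrite('pics/end.png',np.hstack(a)[...,::-1])
```

```text
24.3
top 111 [[609.6, -152.3, 109.0], [624.5, -144.1, 127.9], [642.7, -137.8, 129.6]]
top 132 [[441.2, -273.1, 108.6], [457.3, -266.6, 116.0], [473.5, -260.0, 117.7]]
top 146 [[434.4, -138.8, 114.8], [450.3, -130.4, 116.2], [466.6, -122.2, 117.6]]
top 75 [[435.3, -179.6, 108.3], [453.3, -175.4, 115.7], [467.6, -171.8, 117.3]]
scene 106 [[606.3, -150.5, 108.3], [617.4, -146.2, 122.8], [640.4, -138.1, 127.6]]
scene 126 [[430.8, -137.3, 107.6], [444.3, -131.0, 114.7], [462.7, -121.0, 116.0]]
scene 73 [[431.4, -179.4, 108.2], [445.6, -176.4, 114.3], [463.6, -171.2, 115.7]]
scene 123 [[436.9, -272.8, 108.1], [451.8, -267.1, 114.8], [469.8, -259.0, 116.1]]
```

View pics/end.png

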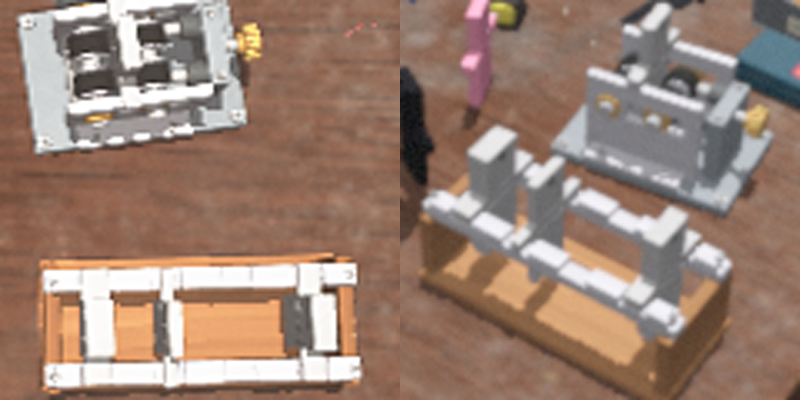

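The top half shows leaf 11 standing in the nip at (125,40) and the other three hanging in the rack at (97,325), (168,325) and (318,325). Its tab top sits 12 mm above the rack leaves' tops, as expected when fully down.

```bash
python3 -c "
from cell import env;print(env.job_done())"
```

```text
the job is handed in; nothing more can be done
None
```

The job is handed in: the 8 mm leaf went in free, the 11 mm leaf was the first the rollers nipped and now stands fully down in the unit (gap about 9 mm), and the 8, 14 and 17 mm leaves hang in the rack; no verdict was returned.

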